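Start up the measuring stand and hold its run key

ROBOT

A 6-joint arm with a two-finger parallel gripper is mounted at the origin on the work surface. World frame = base frame: x ahead of the robot, y to its left, z up, the work surface at z = 0. Lengths are in m, angles in rad, forces in N, time in s.
With the tool pointing down it reaches from about 0.4 to 0.825 m from the base axis. Payload 7 kg.
Tool frame: the origin (TCP) lies between the finger pads; the fingertips stand 22 mm ahead of it and the grasp point (between the pads) lies 3 mm ahead of it; z points along the fingers, y is the direction in which the jaws open and shut (so a half turn about z gives the same grasp; the last joint's range is limited). The gripper opens to 88 mm and grips with 3 to 60 N. Pads are 19 mm wide; open, the fingers measure 130 mm over their backs; the gripper's body (78 mm by 193 mm) begins 47 mm behind the grasp point.
Start: joints at [-1.053, 0.359, 0.012, 0, -1.224, -0.288], TCP at [0.154, -0.657, 0.249] pointing down, gripper open.
Joint ranges: [-3.07, 3.07], [-1.43, 2.12], [-1.02, 1.25], [-3.03, 1.67], [-3.05, -0], [-3.03, 3.03]. Speed limits (rad/s): [2.39, 2.39, 3.01, 3.14, 3.14, 3.14].

INTERFACE

Orientations are given as [roll, pitch, yaw] about the fixed x, y, z axes, in that order (R = Rz(yaw) Ry(pitch) Rx(roll)).
In Python, from station import arm, optics gives the robot as it stands. The module is installed in compiled form; this text tells all that it offers.
- The arm moves only by the tool jog_arm, never from a script. Its argument "motion" is a list that holds one entry, the list of rows, each a list of 7 numbers: the shift along the tool's x, y, z in m, then the turn, a rotation vector about the tool's x, y, z in degrees, then the finger opening in m, from 0 to 0.0876. In form: [[[x, y, z, rx, ry, rz, grip], ...]]. A call has 1 to 8 rows; each row is the pose to reach, as a shift and turn from the pose measured when the call began, along the tool's axes at that moment; what a row does not reach only later rows make up. A row lasts 1/10 s, in which the tool goes at most 50 mm and 8.59 degrees, less where a joint would pass 70% of its speed; a pose out of reach is approached as far as the arm can. A call with a gripper value outside its range is refused whole. The fingers move at their own pace and stop on an object; "newtons" is the grip in N (left out, the last holds). Time passes only in rows, so rows that repeat a pose let the fingers close. It gives the time, the measured TCP pose, the force and the opening at its end, in the units of the state.
- arm.get_state(): the state, without advancing time (a new reading comes with each control period).
- optics.grab_frame(name): name is "scene" or "top" or "wrist"; returns the picture (420x560x3 uint8, red, green, blue); there is no depth.
- optics.camera_model(name): a dict with "mtx" (3x3 intrinsics, pixels), "D" ([k1, k2, p1, p2, k3] as OpenCV has them; the pictures are not rectified), "R" (3x3) and "t" (3): a world point X has camera coordinates R X + t; the wrist camera has in their place "mount" (4x4, takes a point from camera to tool coordinates, whose origin is the TCP and whose axes are the flange's). Camera axes: x right, y down, z forward; pixel columns grow to the right and rows downward; lengths in m; the calibration is good to about 2 mm. A picture is of the moment at which its call begins: read the wrist's pose just before it. camera_model takes no time and is no camera call.
- arm.job_done(): hands the job in, once; it reports no verdict.
The state is a dict: "t": time; "q": joint angles; "qd": joint speeds; "joint_efforts": joint torques, N m; "eef_pos": TCP position; "ee_rot": TCP orientation; "force": force on the tool from outside, world axes, zero at the start; "moment": the same for the moment, N m; "width": finger opening in m.
Only numpy, scipy, OpenCV 4.12 (cv2) and the standard library are available. Lean on these libraries where they do the work, as an engineer would, in place of code of your own. Each camera call takes 0.05 s, during which the arm holds its last target.

TASK

Start the optical measuring stand, strictly in this order: switch on the white supply box by pressing the raised end of its rocker fully down, then press the small round key of the grey console fully in, where it stays, then press the long bar key and keep it down: finish with a finger still holding the bar key fully pressed. Do not press any key before its turn, and leave the large round key unpressed. Do not lift the console or shove it out of place, and leave the ring, the V-block, the bottle and the plug gauge where they stand.

Things in the scene. Friction and masses are not known exactly. Their poses are not given: they have to be found in the camera images.
- supply_box: White painted metal box, 130 (x) x 110 (y) x 70 mm high, fixed to the bench; black vent slots on its y sides, two steel sockets on its +x side. Origin at the centre of its underside, z up, x along the length of the rocker on its top.
- rocker (a joint): Light grey paddle rocker in a black surround on the supply box's top, 53 mm long (box x), 28 mm wide, two flat halves in a shallow V over a hinge along box y, 77 mm above the bench. About -0.2 rad = off (the +x half, with a thin black line, sticks up; the other lies level), +0.2 = on (the +x half lies level, 81 mm up). Takes about 3 N at 18 mm from the hinge; stays where it is left.
- rocker_end (a point): Point on the upper face of the rocker's +x half (the half that is raised when off), 17 mm from the hinge, where to press; it is about 88 mm above the bench when off and moves down about 7 mm to 81 mm when fully on.
- console: Dark grey desk console, a flat box 120 (x) x 210 (y) mm, its upper face 36 mm above the bench, 0.6 to 1.3 kg, standing loose on four rubber feet. Origin at the centre of its underside, z up. On its upper face are three black keys that go straight down: the small round key at x = 27, y = 65 mm, the large round key at x = 27, y = -58 mm, and the bar key at x = -28, y = 0 mm.
- latch_key_top (a point): Centre of the top of the small round key: 24 mm across, its top 12 mm above the console's face (48 mm above the bench) when out.
- latch_key (a joint): Travel of the small round key in m: 0 = out, 0.005 = fully in. It takes about 3 N to move and stays where it is left.
- bar_key_top (a point): Centre of the top of the bar key: 24 mm (console x) by 84 mm (console y), its top 12 mm above the console's face (48 mm above the bench) when up.
- bar_key (a joint): Travel of the bar key in m: 0 = up, 0.006 = fully down. Sprung: starts to move at about 2 N, needs 6 N to stay fully down, and comes up when let go.
- print_key_top (a point): Centre of the top of the large round key: 36 mm across, its top 12 mm above the console's face when up. Not to be pressed.
- print_key (a joint): Travel of the large round key in m: 0 = up, 0.005 = fully down, sprung. Not to be pressed.
- ring_part: Loose steel ring, 48 mm across, 16 mm high, a bystander; origin at the centre of its underside.
- v_block: Loose dark steel V-block, 50 x 45 mm, 34 mm high, a bystander; origin at the centre of its underside.
- lens_bottle: Loose small white bottle, 36 mm across, 75 mm high, a bystander; origin at the centre of its underside.
- plug_gauge: Loose upright steel plug gauge, 40 mm across, 60 mm high, a bystander; origin at the centre of its underside.

How it is judged:
On the way, in this order (a step that is already met when the one before it is completed fails the run):
1. the rocker is switched fully on (value of joint rocker above 0.15 rad), for 0.1 s.
2. the small round key is pressed in (value of joint latch_key above 0.0038 m), for 0.1 s.
3. the bar key is held down by the fingers (value of joint bar_key above 0.0042 m and contact force between the fingers and bar_key above 2 N), for 0.3 s.
At the end, for the whole second after the job is handed in: The rocker is on (over 0.15 of 0.2 rad), the small round key is in (over 3.8 of 5 mm), the bar key is held down by the fingers (over 4.2 of 6 mm, over 2 N), the large round key is up, the console is within 30 mm and each bystander within 25 mm of where it stood (all of step 3 and value of joint rocker above 0.15 rad and value of joint latch_key above 0.0038 m and value of joint print_key below 0.002 m and distance of console from where it was at the start of the episode below 0.03 m and distance of each of ring_part, v_block, lens_bottle, plug_gauge from where it was at the start of the episode below 0.025 m); the arm keeps its last pose, push and grip.
It fails at once if the small round key is pressed before the rocker is on (value of joint latch_key above 0.002 m and value of joint rocker below 0.15 rad).
It fails at once if the bar key is pressed before the rocker is on and the small round key is in (value of joint bar_key above 0.002 m and (value of joint latch_key below 0.0038 m or value of joint rocker below 0.15 rad)).
It fails at once if the large round key is pressed (value of joint print_key above 0.002 m).
It fails at once if the console is lifted, tipped or shoved away (height (world z) of console above 0.012 m or angle between console's own z axis and vertical above 0.12 rad or distance of console from where it was at the start of the episode above 0.03 m).
It fails at once if a bystander is lifted or moved (distance of any of ring_part, v_block, lens_bottle, plug_gauge from where it was at the start of the episode above 0.025 m).
It also fails if it takes over 40 s, if anything falls off the work surface, if the arm or the gripper's body presses on something with over 40 N, if the wrist force passes 120 N, or if a joint passes its speed limit or range.

## Working session

There is one attempt and no reset: what is moved stays moved. The work goes in short steps, Python scripts to look and compute and a tool call to move; the robot and the scene stay as the last step left them, time stands still between calls to the robot, and variables do not carry over. Pictures are saved under pics/ and viewed, and the job is handed in when it is done.

Besides the shell and the picture viewer there is one more tool, called after ">>>" in YAML: its name, and indented under it one key for each argument. jog_arm: Moves the arm, as the interface text tells. Its arguments: {"type":"object","properties":{"motion":{"type":"array","items":{"type":"array","items":{"type":"array","items":{"type":"number"}}}},"newtons":{"type":"number"}},"required":["motion"]}

```bash
mkdir -p pics; cat > h.py <<'E'
import numpy as np, cv2
from station import arm, optics
def save(n,f):
    im=optics.grab_frame(n); cv2.imwrite('pics/'+f,im[:,:,::-1]); return im
E
python3 - <<'E'
from h import *
s=arm.get_state(); print({k:np.round(v,3) for k,v in s.items()})
save('top','top1.png'); save('scene','scene1.png')
for n in('top','scene'):
    m=optics.camera_model(n); print(n,{k:np.round(v,3).tolist() for k,v in m.items()})
E
```

```text
{'t': np.float64(0.0), 'q': array([-1.053,  0.359,  0.011, -0.   , -1.224, -0.288]), 'qd': array([-0.001,  0.001, -0.001, -0.   , -0.   , -0.   ]), 'joint_efforts': array([ 1.0000e-03, -5.8273e+01,  2.9305e+01,  6.9970e+00,  7.0000e-03,
       -0.0000e+00]), 'eef_pos': array([ 0.154, -0.657,  0.248]), 'ee_rot': array([ 3.14 , -0.   , -2.912]), 'force': array([-0.332,  0.263, -0.194]), 'moment': array([ 0.044, -0.039, -0.02 ]), 'width': np.float64(0.087)}
top {'mtx': [[412.991, 0.0, 280.179], [0.0, 412.991, 196.947], [0.0, 0.0, 1.0]], 'D': [-0.09, 0.0, 0.0, 0.0, 0.0], 'R': [[0.021, -1.0, -0.006], [-0.981, -0.019, -0.192], [0.192, 0.01, -0.981]], 't': [0.016, 0.625, 0.882]}
scene {'mtx': [[387.409, 0.0, 275.08], [0.0, 387.409, 207.244], [0.0, 0.0, 1.0]], 'D': [-0.037, 0.0, 0.0, 0.0, 0.0], 'R': [[0.882, 0.47, -0.023], [0.248, -0.506, -0.827], [-0.4, 0.724, -0.562]], 't': [-0.582, -0.061, 0.931]}
```

View pics/top1.png

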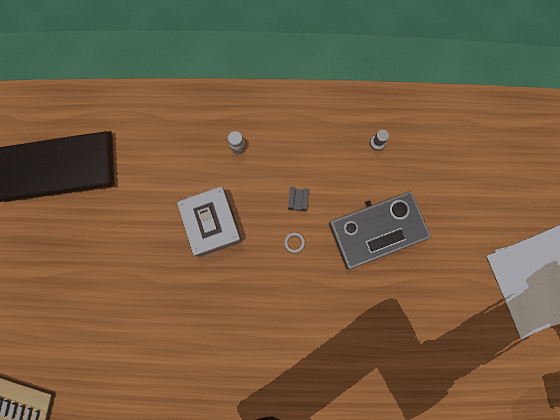

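View pics/scene1.png

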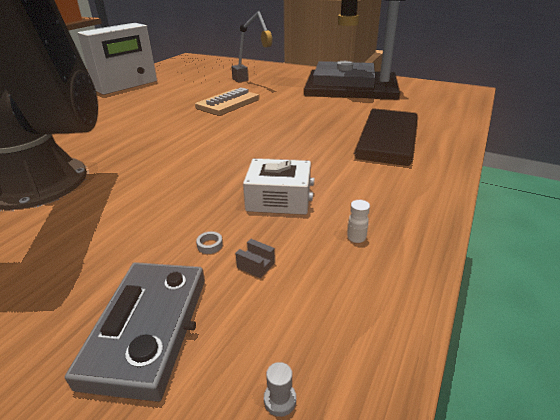

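The top view shows the supply box near (209,220) and the console near (380,230). The small key is at (351,228), the bar at (386,240) and the large key at (400,209). I'll enlarge both.

```bash
python3 - <<'E'
import cv2,numpy as np
a=cv2.imread('pics/top1.png')
b=cv2.resize(a[180:262,172:246],None,fx=5,fy=5,interpolation=cv2.INTER_CUBIC)
c=cv2.resize(a[185:275,325:435],None,fx=5,fy=5,interpolation=cv2.INTER_CUBIC)[:410]
c=cv2.resize(a[188:270,325:407+28],None,fx=4,fy=5,interpolation=cv2.INTER_CUBIC)
cv2.imwrite('pics/c1.png',np.hstack([b,c[:410]])) 
E
```

```text
(no output)
```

View pics/c1.png

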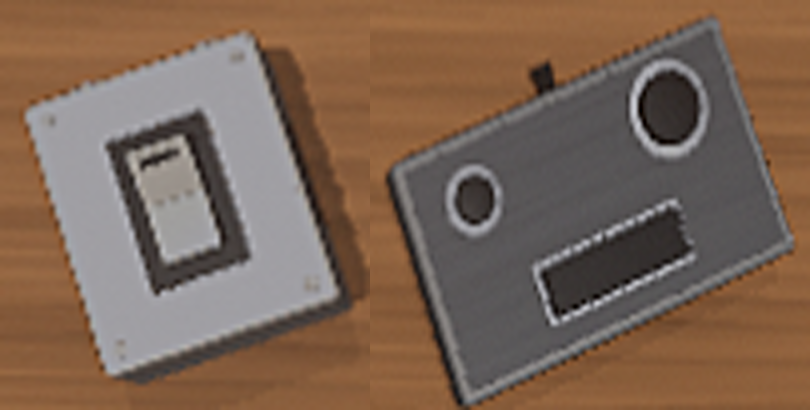

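```bash
cat >> h.py <<'E'
from scipy.optimize import least_squares
def proj(n,P):
    m=optics.camera_model(n); r,_=cv2.Rodrigues(np.array(m['R'],float))
    return cv2.projectPoints(np.array(P,float).reshape(-1,1,3),r,np.array(m['t'],float),np.array(m['mtx'],float),np.array(m['D'],float))[0].reshape(-1,2)
def w(p,P):
    P=np.array(P,float);c,s=np.cos(p[2]),np.sin(p[2])
    return np.c_[p[0]+c*P[:,0]-s*P[:,1],p[1]+s*P[:,0]+c*P[:,1],P[:,2]]
def fit(n,P,uv,x0=(0.6,0,0.2)):
    r=least_squares(lambda p:(proj(n,w(p,P))-uv).ravel(),x0)
    return r.x,(r.fun.reshape(-1,2))
E
python3 - <<'E'
from h import *
ub=np.array([(25,108),(248,33),(342,298),(108,375)])/5+[172,180]-.4
uc=(np.array([(388,170),(716,18),(794,243),(463,405),(474,200),(668,108),(613,262)])-[370,0])/[4,5]+[325,188]-.4
B=[(.065,.055,.07),(.065,-.055,.07),(-.065,-.055,.07),(-.065,.055,.07)]
C=[(.06,.105,.036),(.06,-.105,.036),(-.06,-.105,.036),(-.06,.105,.036),(.027,.065,.048),(.027,-.058,.048),(-.028,0,.048)]
pb,rb=fit('top',B,ub);pc,rc=fit('top',C,uc)
print(pb,rb.round(1).tolist());print(pc,rc.round(1).tolist())
R=w(pb,[(.017,0,.088)]);K=w(pc,[(.027,.065,.048),(-.028,0,.048),(.027,-.058,.048)])
print(R,K)
a=cv2.imread('pics/scene1.png')
for P in(w(pb,B),w(pc,C),R):
    for u in proj('scene',P): cv2.circle(a,tuple(int(round(x)) for x in u),2,(0,0,255),-1)
cv2.imwrite('pics/s_ov.png',a)
m=optics.camera_model('top')
for nm,u,z in(('ring',(294,242),.008),('v',(298,199),.034),('bottle',(235,137),.075),('plug',(382,135),.06)):
    x,y=cv2.undistortPoints(np.array([[u]],float),np.array(m['mtx']),np.array(m['D']))[0,0]
    R_=np.array(m['R']);t=np.array(m['t']);o=-R_.T@t;d=R_.T@[x,y,1]; print(nm,(o+d*(z-o[2])/d[2]).round(3))
E
```

```text
[0.56728636 0.19090167 0.36071875] [[-0.5, -0.1], [0.8, -0.9], [-0.1, -0.1], [-0.2, 1.0]]
[ 0.55829402 -0.20330337  0.37563674] [[-0.6, -0.8], [-0.5, -1.2], [0.4, 1.2], [-0.1, 1.2], [-0.0, -0.2], [0.4, -0.3], [0.5, -0.0]]
[[0.5831923  0.19690176 0.088     ]] [[ 0.5595652  -0.1329302   0.048     ]
 [ 0.53224634 -0.21357559  0.048     ]
 [ 0.60468959 -0.24735393  0.048     ]]
ring [ 0.527 -0.005  0.008]
v [ 0.626 -0.012  0.034]
bottle [0.762 0.137 0.075]
plug [ 0.779 -0.209  0.06 ]
```

View pics/s_ov.png

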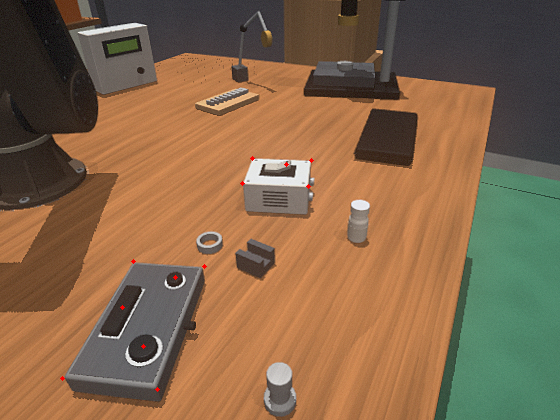

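The scene-camera overlay agrees within about 2–3 px. Closed fingertips aligned with box and console y (yaw about -2.78) suit all three presses.

```bash
cat >> h.py <<'E'
from scipy.spatial.transform import Rotation as Ro
def delta(target,yaw=-2.773):
    s=arm.get_state(); R=Ro.from_euler('xyz',s['ee_rot']); T=Ro.from_euler('xyz',[np.pi,0,yaw])
    print('t',round(float(s['t']),2),'pos',np.round(s['eef_pos'],4),'rot',np.round(s['ee_rot'],3),'F',np.round(s['force'],1),'w',round(float(s['width']),4))
    print('shift',np.round(R.inv().apply(np.array(target)-s['eef_pos']),4),'turn',np.round((R.inv()*T).as_rotvec(degrees=True),2))
E
python3 -c "
from h import *
delta([.5,-.25,.24]); delta([.583,.197,.16])"
```

```text
t 0.1 pos [ 0.1536 -0.6568  0.2477] rot [ 3.14  -0.    -2.912] F [-0.2 -0.1  0.8] w 0.0872
shift [-0.4299  0.3173  0.0081] turn [ 0.09 -0.   -7.96]
t 0.1 pos [ 0.1536 -0.6568  0.2477] rot [ 3.14  -0.    -2.912] F [-0.2 -0.1  0.8] w 0.0872
shift [-0.6125  0.7335  0.0888] turn [ 0.09 -0.   -7.96]
```

>>> jog_arm:
  motion:
    - [[-0.43, 0.317, 0.008, 0, 0, -8, 0], [-0.43, 0.317, 0.008, 0, 0, -8, 0], [-0.43, 0.317, 0.008, 0, 0, -8, 0], [-0.43, 0.317, 0.008, 0, 0, -8, 0], [-0.43, 0.317, 0.008, 0, 0, -8, 0], [-0.43, 0.317, 0.008, 0, 0, -8, 0], [-0.43, 0.317, 0.008, 0, 0, -8, 0], [-0.43, 0.317, 0.008, 0, 0, -8, 0]]
  newtons: 20

```text
t: 0.9
eef_pos: [0.4138, -0.3508, 0.2422]
ee_rot: [3.14, -0.0, -2.772]
force: [1.6, -0.5, 0.4]
width: 0.0291
```

```bash
python3 -c "
from h import *
delta([.583,.197,.16])"
```

```text
t 0.9 pos [ 0.4138 -0.3508  0.2422] rot [ 3.14  -0.    -2.772] F [ 1.6 -0.5  0.4] w 0.0291
shift [-0.3556  0.4496  0.0829] turn [ 0.09 -0.    0.04]
```

>>> jog_arm:
  motion:
    - [[-0.356, 0.45, 0.083, 0, 0, 0, 0], [-0.356, 0.45, 0.083, 0, 0, 0, 0], [-0.356, 0.45, 0.083, 0, 0, 0, 0], [-0.356, 0.45, 0.083, 0, 0, 0, 0], [-0.356, 0.45, 0.083, 0, 0, 0, 0], [-0.356, 0.45, 0.083, 0, 0, 0, 0], [-0.356, 0.45, 0.083, 0, 0, 0, 0], [-0.356, 0.45, 0.083, 0, 0, 0, 0]]

```text
t: 1.7
eef_pos: [0.5301, 0.0277, 0.1854]
ee_rot: [3.14, 0.0, -2.772]
force: [1.2, -0.2, 0.7]
width: 0.0006
```

>>> jog_arm:
  motion:
    - [[0, 0, 0, 0, 0, 0, 0]]

```text
t: 1.8
eef_pos: [0.5311, 0.032, 0.1842]
ee_rot: [3.14, -0.001, -2.768]
force: [0.0, 0.1, -0.0]
width: 0.0004
```

```bash
python3 -c "
from h import *
delta([.583,.197,.16])"
```

```text
t 1.8 pos [0.5311 0.032  0.1842] rot [ 3.140e+00 -1.000e-03 -2.768e+00] F [ 0.   0.1 -0. ] w 0.0004
shift [-0.1085  0.1346  0.0243] turn [ 0.1  -0.04  0.3 ]
```

>>> jog_arm:
  motion:
    - [[-0.1085, 0.1345, 0.0245, 0, 0, 0, 0], [-0.1085, 0.1345, 0.0245, 0, 0, 0, 0], [-0.1085, 0.1345, 0.0245, 0, 0, 0, 0], [-0.1085, 0.1345, 0.0245, 0, 0, 0, 0], [-0.1085, 0.1345, 0.0245, 0, 0, 0, 0], [-0.1085, 0.1345, 0.0245, 0, 0, 0, 0], [-0.1085, 0.1345, 0.0245, 0, 0, 0, 0]]

```text
t: 2.5
eef_pos: [0.5826, 0.196, 0.1597]
ee_rot: [3.14, -0.001, -2.768]
force: [-0.5, 0.1, 0.0]
width: -0.0001
```

```bash
python3 -c "
from h import *
delta([.583,.197,.103])
im=save('wrist','w1.png');a=save('top','top2.png');b=save('scene','scene2.png')
c=cv2.resize(b[120:240,200:360],None,fx=3,fy=3)[:,:,::-1]
cv2.imwrite('pics/s2.png',c)"
```

```text
t 2.5 pos [0.5826 0.196  0.1597] rot [ 3.140e+00 -1.000e-03 -2.768e+00] F [-0.5  0.1  0. ] w -0.0001
shift [-0.0008  0.0007  0.0567] turn [ 0.1  -0.08  0.27]
```

View pics/s2.png

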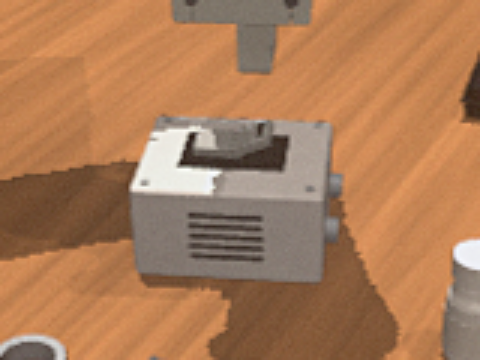

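View pics/w1.png

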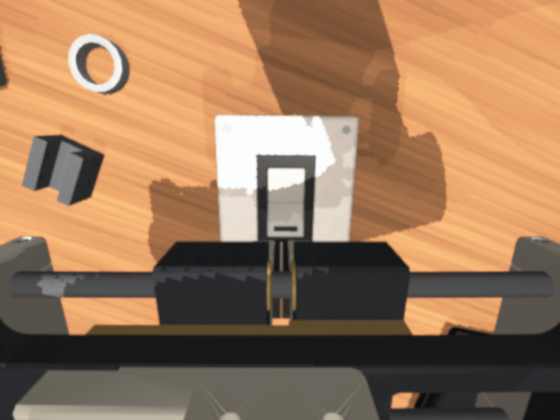

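The fingertips sit above the raised +x half of the rocker (black line at (286,229) in the wrist view, fingers at column 282). I'll press down now.

>>> jog_arm:
  motion:
    - [[0, 0, 0.025, 0, 0, 0, 0], [0, 0, 0.045, 0, 0, 0, 0], [0, 0, 0.05, 0, 0, 0, 0], [0, 0, 0.053, 0, 0, 0, 0], [0, 0, 0.055, 0, 0, 0, 0], [0, 0, 0.056, 0, 0, 0, 0], [0, 0, 0.057, 0, 0, 0, 0], [0, 0, 0.057, 0, 0, 0, 0]]

```text
t: 3.45
eef_pos: [0.5831, 0.1962, 0.1037]
ee_rot: [3.139, 0.001, -2.769]
force: [1.6, -0.3, 2.1]
width: 0.0005
```

>>> jog_arm:
  motion:
    - [[0, 0, 0.001, 0, 0, 0, 0], [0, 0, 0.002, 0, 0, 0, 0], [0, 0, 0.003, 0, 0, 0, 0], [0, 0, 0.003, 0, 0, 0, 0]]

```text
t: 3.85
eef_pos: [0.5833, 0.1963, 0.1031]
ee_rot: [3.14, 0.002, -2.768]
force: [-5.5, -1.3, 20.3]
width: 0.0007
```

The force rose to 20 N against the stop at TCP z 0.103, as expected. Next I'll lift and check the rocker.

>>> jog_arm:
  motion:
    - [[0, 0, -0.03, 0, 0, 0, 0], [0, 0, -0.06, 0, 0, 0, 0], [0, 0, -0.06, 0, 0, 0, 0]]

```text
t: 4.15
eef_pos: [0.5843, 0.197, 0.167]
ee_rot: [3.139, 0.007, -2.767]
force: [1.2, 0.3, 0.0]
width: 0.0006
```

```bash
python3 -c "
from h import *
delta([.5596,-.1329,.12])
b=save('scene','scene3.png')
c=cv2.resize(b[120:240,200:360],None,fx=3,fy=3)[:,:,::-1]
cv2.imwrite('pics/s3.png',c)"
```

```text
t 4.15 pos [0.5843 0.197  0.167 ] rot [ 3.139  0.007 -2.767] F [1.2 0.3 0. ] w 0.0006
shift [ 0.1439 -0.2981  0.0452] turn [0.15 0.38 0.32]
```

View pics/s3.png

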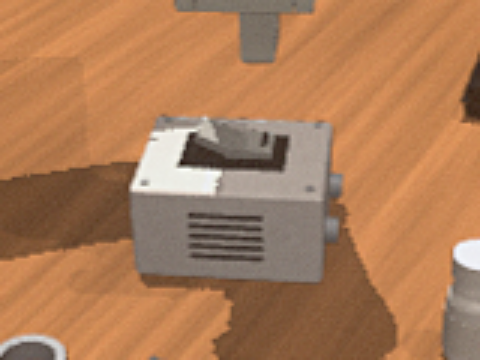

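The rocker has flipped: its +x half is level and the other half is raised. Next is the small key.

>>> jog_arm:
  motion:
    - [[0.144, -0.298, 0.015, 0.1, 0.4, 0, 0], [0.144, -0.298, 0.015, 0.1, 0.4, 0, 0], [0.144, -0.298, 0.015, 0.1, 0.4, 0, 0], [0.144, -0.298, 0.015, 0.1, 0.4, 0, 0], [0.144, -0.298, 0.015, 0.1, 0.4, 0, 0], [0.144, -0.298, 0.015, 0.1, 0.4, 0, 0], [0.144, -0.298, 0.015, 0.1, 0.4, 0, 0], [0.144, -0.298, 0.015, 0.1, 0.4, 0, 0]]

```text
t: 5.0
eef_pos: [0.5557, -0.1365, 0.1463]
ee_rot: [3.139, -0.007, -2.772]
force: [0.8, -0.2, -0.8]
width: 0.0003
```

>>> jog_arm:
  motion:
    - [[0, 0, 0, 0, 0, 0, 0]]

```text
t: 5.1
eef_pos: [0.5547, -0.137, 0.1451]
ee_rot: [3.138, -0.009, -2.774]
force: [0.5, -0.1, 0.3]
width: 0.0006
```

```bash
python3 -c "
from h import *
delta([.5596,-.1329,.09])"
```

```text
t 5.1 pos [ 0.5547 -0.137   0.1451] rot [ 3.138 -0.009 -2.774] F [ 0.5 -0.1  0.3] w 0.0006
shift [-0.0066  0.0018  0.0551] turn [ 0.23 -0.51 -0.07]
```

>>> jog_arm:
  motion:
    - [[-0.0066, 0.0018, 0.03, 0.2, -0.5, 0, 0], [-0.0066, 0.0018, 0.055, 0.2, -0.5, 0, 0], [-0.0066, 0.0018, 0.055, 0.2, -0.5, 0, 0]]

```text
t: 5.4
eef_pos: [0.5567, -0.1318, 0.0863]
ee_rot: [3.138, -0.007, -2.774]
force: [-0.2, -0.2, -0.3]
width: 0.0007
```

```bash
python3 -c "
from h import *
delta([.5596,-.1329,.065])
save('wrist','w2.png');b=save('scene','scene4.png')
c=cv2.resize(b[220:410,60:260],None,fx=3,fy=3)[:,:,::-1]
cv2.imwrite('pics/s4.png',c)"
```

```text
t 5.4 pos [ 0.5567 -0.1318  0.0863] rot [ 3.138 -0.007 -2.774] F [-0.2 -0.2 -0.3] w 0.0007
shift [-0.0025 -0.0021  0.0212] turn [ 0.2  -0.4  -0.06]
```

View pics/s4.png

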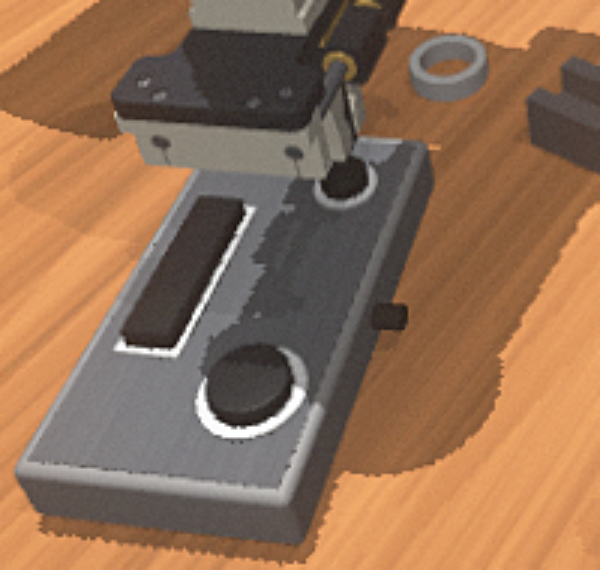

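View pics/w2.png

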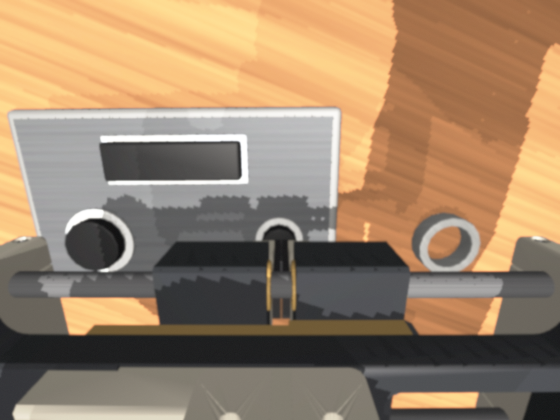

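Aligned: key ring centre is near column 278, fingers at 282. Pressing in small steps.

>>> jog_arm:
  motion:
    - [[-0.0025, -0.001, 0.005, 0.2, -0.4, 0, 0], [-0.0025, -0.001, 0.012, 0.2, -0.4, 0, 0], [-0.0025, -0.001, 0.017, 0.2, -0.4, 0, 0], [-0.0025, -0.001, 0.019, 0.2, -0.4, 0, 0], [-0.0025, -0.001, 0.02, 0.2, -0.4, 0, 0], [-0.0025, -0.001, 0.0215, 0.2, -0.4, 0, 0], [-0.0025, -0.001, 0.0215, 0.2, -0.4, 0, 0]]

```text
t: 6.2
eef_pos: [0.562, -0.1322, 0.0684]
ee_rot: [-3.139, 0.005, -2.773]
force: [0.1, 0.6, -0.5]
width: 0.0009
```

>>> jog_arm:
  motion:
    - [[0, 0, 0.001, 0, 0, 0, 0], [0, 0, 0.002, 0, 0, 0, 0], [0, 0, 0.003, 0, 0, 0, 0], [0, 0, 0.003, 0, 0, 0, 0]]

```text
t: 6.6
eef_pos: [0.5621, -0.1323, 0.0654]
ee_rot: [-3.139, 0.005, -2.773]
force: [-1.1, -0.3, 1.7]
width: 0.0003
```

>>> jog_arm:
  motion:
    - [[0, 0, 0.001, 0, 0, 0, 0], [0, 0, 0.002, 0, 0, 0, 0], [0, 0, 0.003, 0, 0, 0, 0], [0, 0, 0.003, 0, 0, 0, 0]]

```text
t: 7.0
eef_pos: [0.5623, -0.1323, 0.0649]
ee_rot: [-3.138, 0.006, -2.772]
force: [-9.7, 5.0, 27.1]
width: 0.0007
```

Bottomed at TCP z 0.065 with 27 N, which matches full travel. Lifting to look.

>>> jog_arm:
  motion:
    - [[0, 0, -0.02, 0, 0, 0, 0], [0, 0, -0.045, 0, 0, 0, 0], [0, 0, -0.045, 0, 0, 0, 0]]

```text
t: 7.3
eef_pos: [0.5642, -0.1323, 0.1132]
ee_rot: [-3.136, 0.011, -2.771]
force: [1.0, 0.3, 0.1]
width: 0.0003
```

```bash
python3 -c "
from h import *
b=save('scene','scene5.png')
c=cv2.resize(b[220:410,60:260],None,fx=3,fy=3)[:,:,::-1]
cv2.imwrite('pics/s5.png',c)
delta([.5322,-.2136,.09])
"
```

```text
t 7.35 pos [ 0.5632 -0.1322  0.1115] rot [-3.137  0.009 -2.772] F [ 0.2 -0.  -0.4] w 0.0005
shift [ 0.0585 -0.0646  0.0213] turn [-0.27  0.54  0.07]
```

View pics/s5.png

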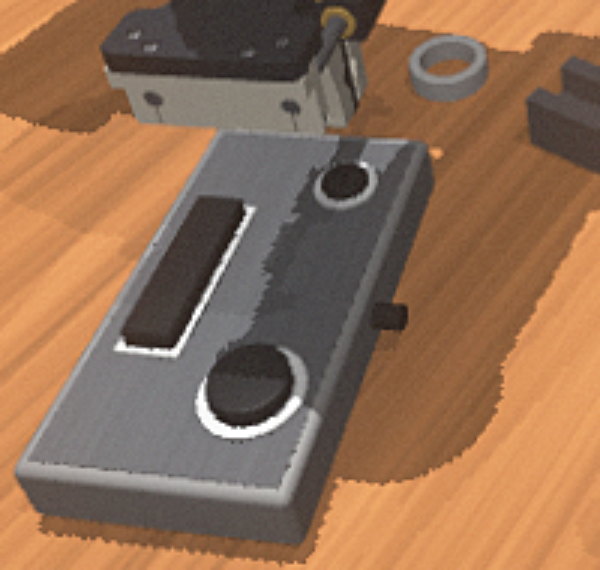

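The small key now sits clearly lower and the console hasn't moved. On to the bar key.

>>> jog_arm:
  motion:
    - [[0.0585, -0.0645, 0, -0.3, 0.5, 0, 0], [0.0585, -0.0645, 0, -0.3, 0.5, 0, 0], [0.0585, -0.0645, 0.01, -0.3, 0.5, 0, 0], [0.0585, -0.0645, 0.02, -0.3, 0.5, 0, 0], [0.0585, -0.0645, 0.02, -0.3, 0.5, 0, 0]]

```text
t: 7.85
eef_pos: [0.531, -0.213, 0.089]
ee_rot: [3.139, -0.002, -2.772]
force: [-0.3, -0.4, 0.1]
width: 0.0005
```

```bash
python3 -c "
from h import *
save('wrist','w3.png')
delta([.5322,-.2136,.064])
"
```

```text
t 7.9 pos [ 0.5316 -0.2128  0.0898] rot [ 3.140e+00 -2.000e-03 -2.771e+00] F [ 0.5 -0.3  0.4] w 0.0001
shift [-0.0003 -0.0009  0.0258] turn [ 0.09 -0.1   0.1 ]
```

View pics/w3.png

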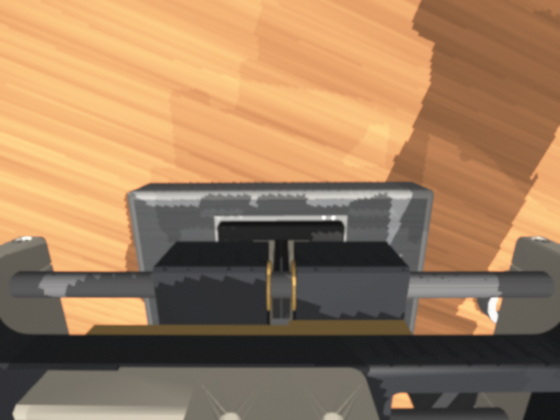

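The bar spans columns 218–344 (centre 281) and the fingers are at 282, so it is centred. Pressing.

>>> jog_arm:
  motion:
    - [[0, -0.001, 0.01, 0, 0, 0, 0], [0, -0.001, 0.018, 0, 0, 0, 0], [0, -0.001, 0.022, 0, 0, 0, 0], [0, -0.001, 0.024, 0, 0, 0, 0], [0, -0.001, 0.026, 0, 0, 0, 0], [0, -0.001, 0.027, 0, 0, 0, 0], [0, -0.001, 0.027, 0, 0, 0, 0]]

```text
t: 8.6
eef_pos: [0.5321, -0.2133, 0.0641]
ee_rot: [3.14, -0.001, -2.771]
force: [-4.0, 6.3, 13.0]
width: 0.0007
```

>>> jog_arm:
  motion:
    - [[0, 0, 0.001, 0, 0, 0, 0], [0, 0, 0.0015, 0, 0, 0, 0], [0, 0, 0.0015, 0, 0, 0, 0], [0, 0, 0.0015, 0, 0, 0, 0], [0, 0, 0.0015, 0, 0, 0, 0], [0, 0, 0.0015, 0, 0, 0, 0], [0, 0, 0.0015, 0, 0, 0, 0], [0, 0, 0.0015, 0, 0, 0, 0]]

```text
t: 9.4
eef_pos: [0.5321, -0.2132, 0.0641]
ee_rot: [3.141, -0.001, -2.77]
force: [-5.5, 4.5, 13.3]
width: 0.0004
```

```bash
python3 -c "
from h import *
b=save('scene','scene6.png');save('top','top6.png')
delta([.5322,-.2136,.064])
"
```

```text
t 9.5 pos [ 0.5321 -0.2132  0.0642] rot [ 3.141 -0.    -2.77 ] F [-5.   3.2 13.9] w 0.0009
shift [ 0.0001 -0.0004  0.0002] turn [ 0.06 -0.03  0.16]
```

View pics/scene6.png

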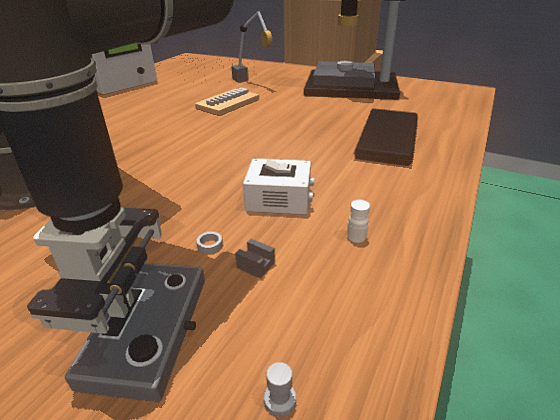

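The picture shows the bar held down, the rocker on, the small key in, the large key up and the bystanders in place. The force is steady at 13–14 N, so I'm handing in.

```bash
python3 -c "
from h import *
print(arm.job_done())"
```

```text
the job is handed in; nothing more can be done
None
```

The stand was started in the required order and handed in at about 9.5 s, with closed fingertips still holding the bar key down. The hand-in gave no verdict.

- **Rocker:** I pressed the raised end down against its stop, at 20 N with the fingertips 81 mm up. The picture afterwards showed the +x half level and the other half raised.
- **Small round key:** I pressed it to its stop, at 27 N with the fingertips about 43 mm up (5 mm of travel). The picture showed it staying in.
- **Bar key:** It is held about 6 mm down with a steady 13–14 N. There is also a sideways force of about 6 N on the tool.
- **Everything else:** In the last scene picture the large round key is up, and the console, ring, V-block, bottle and plug gauge look where they stood. I judged this by eye and did not measure their final positions.

No check failed. Box and console corners and keys measured from the top camera fit to about 1 px. Drawn into the scene picture, they agreed by eye to 2–3 px.

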